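# Uncap a coax socket and hold the torch over it for inspection

## Task

So that the wide socket on the antenna junction box can be checked for corrosion, pull the dust cap off it and put the cap down on the bench. Then fetch the torch, lift it over the equipment without knocking against it and hold it upright with its lens centred just above the open socket, one to three centimetres clear of it, not touching it. Finish while still holding it there. Leave the narrow socket capped and the other things on the bench where they are.

Things in the scene. Friction and masses are not known exactly. Their poses are not given: they have to be found in the camera images.
- junction: Antenna junction box, fixed: grey die-cast case 80 (x) x 140 (y) x 52 mm with two coax sockets on its top, 64 mm apart along its y axis: one wide and one narrow, either way round. Origin: centre of its underside, on the bench; z up. The bench between it and the bench's near edge is clear, at least from x = 0.39 to 0.46 and y = 0.07 to 0.20.
- socket_wide: The wide coax socket, fixed on the box's top: square flange 40 mm wide and 3 mm thick, threaded steel barrel 29 mm in diameter and 21.5 mm high. Origin: centre of the flange's underside (the box's top face); z up along the barrel.
- socket_wide_mouth (a point): Centre of the wide socket's open mouth, 24.5 mm above the box's top face; z axis up.
- cap_wide_centre (a point): Centre (half-way up) of the dust cap on the wide socket: black ribbed cup, open below, 38 mm in diameter, 24 mm high, 30 g, loose; it sits on the barrel, its lower edge 3.5 mm above the box's top face. Sprung balls in the barrel hold it: a straight upward pull of about 7 N frees it within 2 mm, then it slides off over the barrel. Its z axis is its axis.
- socket_narrow: The narrow coax socket, fixed on the box: flange 27 mm wide, barrel 16 mm in diameter. Origin as on the wide one. Stays capped.
- cap_narrow_centre (a point): Centre of the dust cap on the narrow socket: as the wide cap but 25 mm in diameter, 24 mm high. Stays on.
- torch_centre (a point): Centre (half-way up) of the torch: black, round, 101 mm long, 33 mm across the head (its lowest 20 mm, then tapering), 26 mm across the barrel (the upper 75 mm), about 0.14 kg, loose, standing upright on its lens on the bench, tail up, so its centre is 50 mm up. Its own y axis points up along the torch, from lens to tail.
- torch_lens (a point): Centre of the torch's lens face, its lower end, 50.5 mm below its centre; y axis up along the torch.
- gear_speaker: Tall dark equipment box, fixed, 120 x 125 mm and 131 mm high, between the torch's place and the junction box. Origin: centre of its underside. A lower dark chassis, 101 mm high, stands beyond the torch (x over 0.43), with a further box on it up to 216 mm (x over 0.5).
- speaker: Black loudspeaker box 65 x 110 mm, 100 mm high, left of the tall equipment box: leave in place. Origin: centre of its underside.
- meter: Yellow multimeter, 134 x 68 x 42 mm, lying: leave in place. Origin: centre of its underside.
- tin: Round open tin of screws, 63 mm wide, 26 mm high: leave in place. Origin: centre of its underside.
- pliers: Blue-handled pliers 201 mm long, 14 mm high, lying behind the junction box: leave in place. Origin: centre of the underside.
Things that resemble listed ones, but are neither listed nor needed, are in the scene too. Leave any turquoise look-alike of the part that bears cap_wide_centre alone. Of the things that look like the part that bears torch_centre, take the one that is farthest from the robot's base at the start.

How it is judged:
On the way, in this order (a step that is already met when the one before it is completed fails the run):
1. the wide dust cap is off its socket and lies on the bench, let go (height (world z) of cap_wide_centre between 0.004 and 0.03 m and horizontal distance between cap_wide_centre and socket_wide_mouth above 0.05 m and contact force between the fingers and cap_wide below 0.2 N and linear speed of cap_wide below 0.05 m/s), for 0.2 s.
2. the torch is gripped and lifted off the bench (height (world z) of torch_lens above 0.06 m and contact force between the fingers and torch above 1 N), for 0.2 s.
At the end, for the whole second after the job is handed in: Torch held in the fingers and still, lens down, axis within 0.12 rad of the wide socket's, lens within 10 mm of its axis and 6 to 38 mm above its mouth, touching neither socket nor box; wide cap lying released on the bench, over 5 cm away; narrow cap on (raised under 4 mm) (horizontal distance between torch_lens and socket_wide_mouth below 0.01 m and z of torch_lens in the frame of socket_wide_mouth between 0.006 and 0.038 m and z of torch_centre in the frame of socket_wide_mouth above 0.05 m and angle between the y axis of torch_lens and the z axis of socket_wide_mouth, either way round below 0.12 rad and linear speed of torch below 0.02 m/s and contact force between the fingers and torch above 1 N and contact force between torch and junction below 0.2 N and contact force between torch and socket_wide below 0.2 N and height (world z) of cap_wide_centre between 0.004 and 0.03 m and horizontal distance between cap_wide_centre and socket_wide_mouth above 0.05 m and contact force between the fingers and cap_wide below 0.2 N and z of cap_narrow_centre in the frame of socket_narrow below 0.0195 m); the arm keeps its last pose, push and grip.
It fails at once if the torch strikes the junction box, the wide socket or the tall dark equipment box (over 3 N) (contact force between torch and junction above 3 N or contact force between torch and socket_wide above 3 N or contact force between torch and gear_speaker above 3 N).
It fails at once if the narrow cap is pulled up by more than 4 mm (not (z of cap_narrow_centre in the frame of socket_narrow below 0.0195 m)).
It fails at once if the multimeter, tin, pliers or loudspeaker is shifted by more than 25 mm (distance of any of meter, tin, pliers, speaker from where it was at the start of the episode above 0.025 m).
It also fails if it takes over 69 s, if anything falls off the work surface, if the arm or the gripper's body presses on something with over 40 N, if the wrist force passes 120 N, or if a joint passes its speed limit or range.

## Robot

A 7-joint arm with a two-finger parallel gripper is mounted at the origin on a cart in front of the work surface, level with it; the furniture and walls round the work are solid. World frame = base frame: x ahead of the robot, y to its left, z up, the work surface at z = 0. Lengths are in m, angles in rad, forces in N, time in s.
With the tool pointing down it reaches from about 0.4 to 0.875 m from the base axis. Payload 19.3 kg.
Tool frame: the origin (TCP) lies at the very end of the fingers, on their centre line; the grasp point (between the pads) lies 19 mm behind it; z points along the fingers, y is the line along which they close (so a half turn about z gives the same grasp; the last joint's range is limited). The gripper opens to 85 mm and grips with 20 to 120 N. Pads are 22 mm wide; open, the fingers measure 114 mm over their backs; the gripper's body (76 mm by 85 mm) begins 54 mm behind the grasp point. The pads swing forward as they close: fully open they stand 13 mm farther back than shut.
Start: joints at [1.188, 0.521, -0.036, 1.599, 0.021, 1.021, -0.113], TCP at [0.192, -0.595, 0.231] pointing down, gripper open.
Joint ranges: [-2.91, 2.91], [-0.3, 2.13], [-1.5, 1.42], [0.17, 2.43], [-1.26, 4.41], [0.16, 1.93], [-2.52, 2.52]. Speed limits (rad/s): [1.89, 1.89, 2.39, 2.39, 3.01, 3.01, 3.01].

## Interface

Orientations are given as [roll, pitch, yaw] about the fixed x, y, z axes, in that order (R = Rz(yaw) Ry(pitch) Rx(roll)).
In Python, from workcell import bot gives the robot as it stands.
- The arm moves only by the tool carry_out, never from a script. Its argument "rows" is a list that holds one entry, the list of rows, each a list of 4 numbers: the shift along the tool's x, y, z in m, then the turn about the tool's z in degrees. In form: [[[x, y, z, twist], ...]]. A call has 1 to 12 rows; each row is the pose to reach, as a shift and turn from the pose commanded when the call began, along the tool's axes at that moment; what a row does not reach only later rows make up. A row lasts 1/12 s, in which the tool goes at most 41.7 mm and 7.16 degrees, less where a joint would pass 70% of its speed; a pose out of reach is approached as far as the arm can. A call with a gripper value outside its range is refused whole. "grip" is the finger opening in m, from 0 to 0.0854, set as the call begins (left out, the last holds). The fingers move at their own pace and stop on an object; "grip_force" is the grip in N (left out, the last holds). Time passes only in rows, so rows that repeat a pose let the fingers close. It gives the time, the measured TCP pose, the force, the opening and the grip force at its end, in the units of the state.
- bot.observe(): the state, without advancing time (a new reading comes with each control period).
- bot.grab_frame(name): name is "scene" or "side" or "wrist"; returns a dict with "pixels" (384x512x3 uint8, red, green, blue), "K" (3x3 intrinsics, pixels), "pose" (4x4, takes a point from camera to world coordinates). Camera axes: x right, y down, z forward; pixel columns grow to the right and rows downward; lengths in m; the calibration is good to about 2 mm. A picture is of the moment at which its call begins. There is no depth.
- bot.job_done(): hands the job in; it is judged then, once.
Trained networks look in a picture, given as the dict that the camera call returned (one of the last four; its "shot" number tells which), for a name from the list of things; names that differ only in an ending like _2 or _b are one class to them, and where a whole thing is asked for, a point or a joint stands for the part that bears it (a point fixed in the world has none). Each returns a list of dicts, best first, with "conf" (0 to 1); they miss things now and then, are a little off and sometimes report something else, mostly with a low value. They report only what shows in the picture. A call takes as long as a camera call. They do not tell look-alikes from the thing itself.
- bot.look_for(picture, label): "position" ([column, row] in pixels, amid what is visible of it).
- bot.regions_of(picture, label): "region" (384x512 bool, what is visible of it) and "position" ([column, row] in pixels, amid what is visible of it).
- bot.spot_point(picture, label): "position" ([column, row] in pixels: a listed point, or the origin of a listed thing).
The state is a dict: "clock": time; "qpos": joint angles; "qd": joint speeds; "joint_efforts": joint torques, N m; "position": TCP position; "tool_rot": TCP orientation; "force": force on the tool from outside, world axes, zero at the start; "moment": the same for the moment, N m; "grip_width": finger opening in m; "finger_force": force on a finger pad.
Only numpy, scipy, OpenCV 4.12 (cv2) and the standard library are available. Lean on these libraries where they do the work, as an engineer would, in place of code of your own. Each camera call takes 0.05 s, during which the arm holds its last target. There are 200 camera calls.

## Working session

There is one attempt and no reset: what is moved stays moved. The work goes in short steps, Python scripts to look and compute and a tool call to move; the robot and the scene stay as the last step left them, time stands still between calls to the robot, and variables do not carry over. Pictures are saved under pics/ and viewed, at most 11 in all, crops included, and the job is handed in when it is done.

Besides the shell and the picture viewer there is one more tool, called after "Request:" by a JSON object that holds its "op" and its "data". carry_out: Moves the arm, as the interface text tells. Its arguments: {"type":"object","properties":{"rows":{"type":"array","items":{"type":"array","items":{"type":"array","items":{"type":"number"}}}},"grip":{"type":"number"},"grip_force":{"type":"number"}},"required":["rows"]}

```bash
mkdir -p pics
cat > h.py <<'E'
from workcell import bot
import numpy as np, cv2
def save(f,n): cv2.imwrite('pics/'+n+'.png',cv2.cvtColor(f['pixels'],cv2.COLOR_RGB2BGR))
def ray(f,p):
    P=np.array(f['pose']);d=P[:3,:3]@np.linalg.inv(f['K'])@[p[0],p[1],1];return P[:3,3],d/d[2]*-1 if False else d
def atz(f,p,z):
    o,d=ray(f,p);return o+d*(z-o[2])/d[2]
def proj(f,X):
    P=np.array(f['pose']);c=P[:3,:3].T@(np.array(X)-P[:3,3]);q=np.array(f['K'])@c;return q[:2]/q[2]
def tri(L):
    A=np.zeros((3,3));b=np.zeros(3)
    for f,p in L:
        o,d=ray(f,p);d=d/np.linalg.norm(d);M=np.eye(3)-np.outer(d,d);A+=M;b+=M@o
    return np.linalg.solve(A,b)
E
python3 - <<'E'
from h import *
np.set_printoptions(precision=3,suppress=True)
s=bot.observe();print(s['position'],s['tool_rot'],s['grip_width'],s['clock'])
for n in ['scene','side']:
    f=bot.grab_frame(n);save(f,n+'0');print(n,np.array(f['pose'])[:3,3],f['K'][0][0])
    for l,z in [('junction',0),('socket_wide',.052),('cap_wide_centre',.0675),('cap_narrow_centre',.0675),('torch_centre',.05),('torch_lens',0),('gear_speaker',0),('speaker',0),('meter',0),('tin',0)]:
        for d in bot.spot_point(f,l)[:4]: print(l,round(d['conf'],2),np.round(d['position'],1),atz(f,d['position'],z))
E
```

```text
[ 0.192 -0.594  0.231] [-3.14   0.     0.313] 0.08539844497913744 0.0
scene [0.225 0.529 0.822] 355.09126064593164
junction 0.58 [206.8 215.6] [0.627 0.126 0.   ]
socket_wide 0.48 [198.9 210.3] [0.629 0.148 0.052]
cap_wide_centre 0.75 [227.4 255.5] [0.487 0.229 0.068]
cap_wide_centre 0.54 [196.2 207.5] [0.633 0.152 0.068]
cap_narrow_centre 0.41 [219.5 194.4] [0.603 0.087 0.067]
torch_centre 0.73 [360.5 165.6] [ 0.311 -0.207  0.05 ]
torch_centre 0.51 [347.9 133. ] [ 0.391 -0.318  0.05 ]
torch_lens 0.62 [344.7 146.2] [ 0.389 -0.31   0.   ]
torch_lens 0.61 [357.7 174. ] [ 0.313 -0.219  0.   ]
torch_lens 0.32 [211.6 198.2] [0.649 0.07  0.   ]
speaker 0.73 [286.1 204.4] [ 0.451 -0.014  0.   ]
meter 0.7 [209.7 322.8] [0.455 0.367 0.   ]
tin 0.93 [250.2 290.3] [0.413 0.255 0.   ]
side [ 0.524 -0.925  0.549] 371.0727964499518
junction 0.66 [278.9 201.3] [0.612 0.123 0.   ]
cap_wide_centre 0.58 [285.9 178.5] [0.635 0.149 0.068]
cap_wide_centre 0.56 [245.8 189.4] [0.508 0.073 0.068]
cap_narrow_centre 0.48 [218.  182.3] [0.421 0.127 0.068]
cap_narrow_centre 0.41 [282.9 188. ] [0.62  0.079 0.068]
torch_centre 0.84 [188.7 280.5] [ 0.393 -0.318  0.05 ]
torch_centre 0.81 [159.2 250.8] [ 0.309 -0.212  0.05 ]
torch_lens 0.91 [187.9 300.3] [ 0.388 -0.321  0.   ]
torch_lens 0.62 [162.8 264.6] [ 0.309 -0.198  0.   ]
gear_speaker 0.16 [282.2 176.1] [0.639 0.321 0.   ]
meter 0.88 [233.3 173.4] [0.458 0.352 0.   ]
tin 0.74 [215.9 183.9] [0.4   0.261 0.   ]
```

```bash
python3 -c "
import cv2,numpy as np
a=cv2.imread('pics/scene0.png');b=cv2.imread('pics/side0.png')
cv2.imwrite('pics/both.png',cv2.resize(np.vstack([a,b]),(400,600)) if 0 else cv2.resize(np.hstack([a,b]),(800,300)))"
```

```text
(no output)
```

View pics/scene0.png

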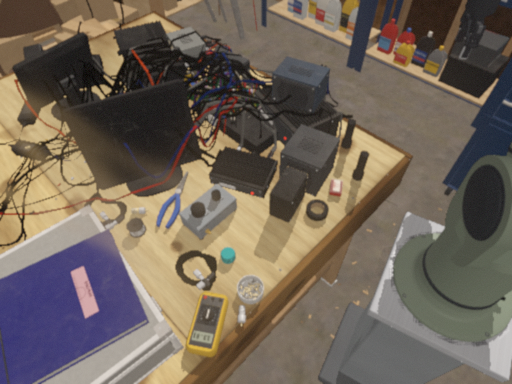

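View pics/side0.png

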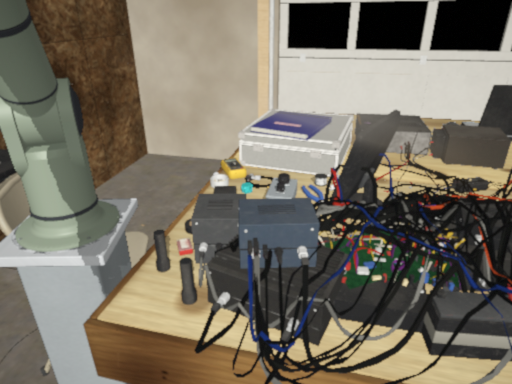

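Candidates for the torch are scene (348,133), about (0.39,-0.32), and scene (360,166), about (0.31,-0.21). The first is farther from the base (0.50 m against 0.37 m), so it is the one meant. The wide cap is the black one at scene (197,208). The turquoise one at (228,255) is the look-alike, and the narrow cap is at (217,194). I'll confirm this in a crop.

Run:
```python
from h import *
np.set_printoptions(precision=3,suppress=True)
f=bot.grab_frame('scene');g=bot.grab_frame('side')
im=cv2.cvtColor(f['pixels'],cv2.COLOR_RGB2BGR)
cv2.imwrite('pics/crop.png',cv2.resize(im[110:270,170:390],None,fx=3.6,fy=3.6,interpolation=cv2.INTER_CUBIC))
for l in ['cap_wide_centre','cap_narrow_centre','torch_centre']:
    for n,h in(('scene',f),('side',g)):
        for d in bot.regions_of(h,l)[:4]: print(l,n,round(d['conf'],2),np.round(d['position'],1),d['region'].sum())
print('wide',tri([(f,(196.2,207.5)),(g,(285.9,178.5))]),'narrow',tri([(f,(219.5,194.4)),(g,(282.9,188))]),'torch',tri([(f,(347.9,133)),(g,(188.7,280.5))]))
```

```text
cap_wide_centre scene 0.63 [227.  252.9] 229
cap_wide_centre scene 0.52 [198.5 208.6] 203
cap_wide_centre side 0.45 [283.6 178.1] 108
cap_narrow_centre scene 0.5 [215.2 194.2] 79
cap_narrow_centre scene 0.49 [250.  287.5] 571
cap_narrow_centre side 0.49 [280.7 187.2] 74
torch_centre scene 0.76 [360.6 166.6] 286
torch_centre scene 0.72 [349.9 135.1] 257
torch_centre side 0.97 [187.6 280.9] 565
torch_centre side 0.69 [158.7 252.1] 478
wide [0.634 0.151 0.066] narrow [0.613 0.083 0.063] torch [ 0.392 -0.318  0.05 ]
```

View pics/crop.png

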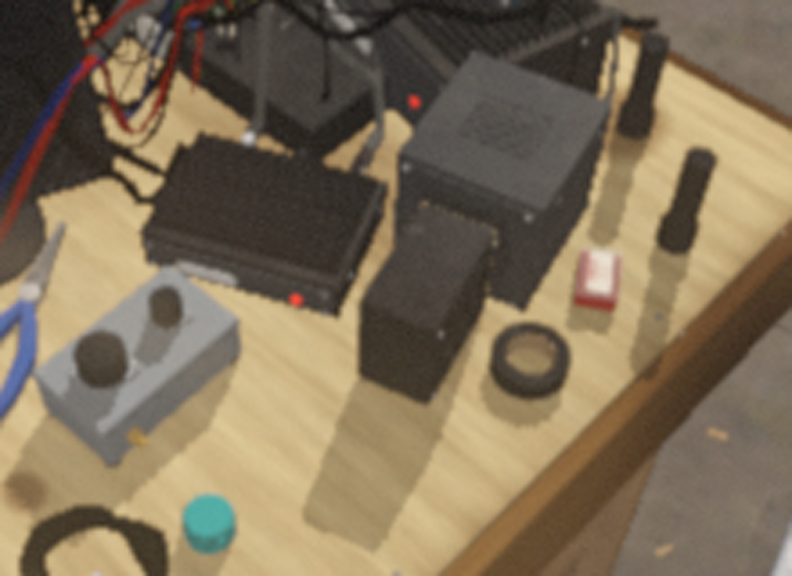

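The crop shows the wide black cap at crop (101,358), the narrow one at (165,306), and the farther torch at crop (643,88), next to the tall grey box. I'm moving above the wide cap.

Request:
{"op": "carry_out", "data": {"rows": [[[0.01,-0.01,-0.02,-2],[0.035,-0.03,-0.04,-5],[0.065,-0.055,-0.05,-9],[0.095,-0.083,-0.05,-13],[0.125,-0.11,-0.05,-17],[0.155,-0.137,-0.05,-21],[0.185,-0.164,-0.05,-25],[0.215,-0.191,-0.05,-29],[0.245,-0.218,-0.05,-33],[0.275,-0.245,-0.05,-37],[0.305,-0.272,-0.05,-41],[0.335,-0.3,-0.05,-45]]], "grip": 0.0854}}

```text
clock: 2.5
position: [0.4194, -0.2045, 0.2816]
tool_rot: [3.141, 0.0, 1.101]
force: [1.1, -0.3, 0.3]
grip_width: 0.0854
finger_force: 0.0
```

Request:
{"op": "carry_out", "data": {"rows": [[[0.035,0.002,0,-1],[0.07,0.004,0,-2],[0.105,0.006,0,-3],[0.14,0.009,0,-4],[0.178,0.011,0,-5],[0.216,0.013,0,-6],[0.254,0.016,0.01,-7],[0.292,0.018,0.02,-8],[0.33,0.02,0.03,-9],[0.365,0.022,0.04,-10],[0.395,0.024,0.045,-10],[0.41,0.025,0.05,-10]]]}}

```text
clock: 3.5
position: [0.6283, 0.1515, 0.2304]
tool_rot: [-3.141, -0.001, 1.276]
force: [0.1, 0.3, -0.5]
grip_width: 0.0854
finger_force: 0.0
```

Run:
```python
from h import *
np.set_printoptions(precision=3,suppress=True)
F={n:bot.grab_frame(n) for n in('wrist','scene','side')}
f=F['wrist'];save(f,'w1');s=bot.observe();print(s['position'],s['tool_rot'],s['qd'].max() if hasattr(s['qd'],'max') else s['qd'],np.array(f['pose']))
P={}
for n,f in F.items():
  for l,z in [('cap_wide_centre',.0675),('cap_narrow_centre',.0675),('junction',0),('socket_wide',.052)]:
    for d in bot.spot_point(f,l)[:3]: print(n,l,round(d['conf'],2),np.round(d['position'],1),atz(f,d['position'],z))
  for l in ('cap_wide_centre','cap_narrow_centre'):
    for d in bot.regions_of(f,l)[:3]:
      m=d['region'].astype(np.uint8);print(n,l,'reg',round(d['conf'],2),d['position'],m.sum(),cv2.minAreaRect(cv2.findNonZero(m)),atz(f,d['position'],.0675))
```

```text
[0.627 0.148 0.231] [-3.14   0.     1.274] 0.03584167841406128 [[ 0.957 -0.28  -0.08   0.65 ]
 [-0.291 -0.921 -0.259  0.218]
 [-0.001  0.271 -0.963  0.374]
 [ 0.     0.     0.     1.   ]]
wrist cap_wide_centre 0.85 [257.2 173.9] [0.63  0.152 0.068]
wrist cap_wide_centre 0.84 [150.4 152. ] [0.535 0.204 0.068]
wrist junction 0.87 [259.3 187. ] [0.623 0.12  0.   ]
wrist junction 0.65 [256.7 171.9] [0.626 0.139 0.   ]
wrist socket_wide 0.82 [256.5 169.6] [0.63  0.153 0.052]
wrist cap_wide_centre reg 0.61 [257.0, 171.9] 1169 ((257.0, 173.5), (39.0, 36.0), 90.0) [0.63  0.154 0.068]
wrist cap_wide_centre reg 0.57 [145.8, 150.9] 1043 ((145.5, 151.0), (34.0, 37.0), 90.0) [0.531 0.206 0.068]
wrist cap_narrow_centre reg 0.97 [260.5, 232.9] 572 ((260.5, 232.0), (28.0, 23.0), 90.0) [0.615 0.089 0.068]
scene cap_wide_centre 0.59 [198.1 205.8] [0.631 0.145 0.068]
scene cap_wide_centre 0.49 [227.7 253.1] [0.49  0.224 0.068]
scene cap_narrow_centre 0.56 [217.2 193.2] [0.61  0.086 0.068]
scene junction 0.75 [210.1 217.4] [0.616 0.127 0.   ]
scene socket_wide 0.75 [209.1 321.6] [0.443 0.375 0.052]
scen
[... 390 characters left out ...]
cap_wide_centre 0.54 [318.8 198.3] [0.715 0.009 0.068]
side cap_narrow_centre 0.43 [281.1 184.8] [0.616 0.102 0.068]
side junction 0.86 [280.6 202.2] [ 0.617  0.116 -0.   ]
side cap_wide_centre reg 0.75 [279.4, 186.0] 61 ((279.5, 187.0), (8.0, 7.0), 90.0) [0.61  0.094 0.067]
side cap_wide_centre reg 0.67 [283.8, 177.8] 78 ((283.0, 178.0), (8.0, 10.0), 90.0) [0.629 0.154 0.068]
side cap_wide_centre reg 0.62 [245.6, 188.9] 109 ((246.0, 188.0), (10.0, 10.0), 90.0) [0.508 0.077 0.067]
side cap_narrow_centre reg 0.74 [223.1, 194.1] 161 ((224.0, 189.5), (7.0, 22.0), 90.0) [0.442 0.044 0.068]
side cap_narrow_centre reg 0.49 [285.6, 190.6] 391 ((281.5, 188.0), (20.0, 31.0), 90.0) [0.626 0.061 0.068]
```

View pics/w1.png

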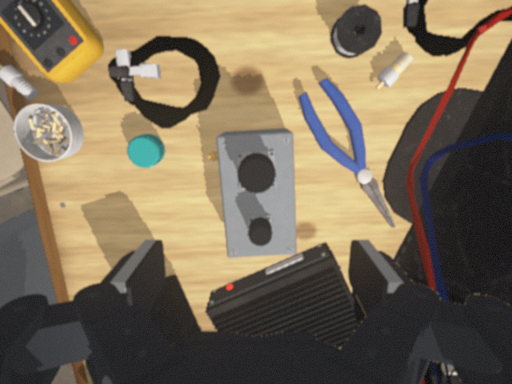

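The wrist view shows the junction box with the wide cap at (257,173), the narrow cap at (260,232), and the turquoise look-alike at (146,151). I'll refine the cap centres next.

Run:
```python
from h import *
np.set_printoptions(precision=4,suppress=True)
f=bot.grab_frame('wrist');g=cv2.cvtColor(f['pixels'],cv2.COLOR_RGB2GRAY)
C=[]
for box in((230,150,285,200),(240,212,280,250)):
    x0,y0,x1,y1=box;m=((g[y0:y1,x0:x1]<60)*255).astype(np.uint8)
    c=max(cv2.findContours(m,0,cv2.CHAIN_APPROX_NONE)[0],key=cv2.contourArea)
    e=cv2.fitEllipse(c);p=np.array(e[0])+[x0,y0];print(p,e[1],cv2.boundingRect(c));C.append(p)
    for z in(.0675,.0745,.0795):print(z,atz(f,p,z))
w,n=[atz(f,p,.0735) for p in C];d=w-n;print(d,np.linalg.norm(d),'boxyaw',np.arctan2(-d[0],d[1]))
print([proj(f,(w[0],w[1],z)) for z in(.0555,.0795)], f['K'][0][0]*.038/.3)
```

```text
[253.7299 162.7706] (24.743736267089844, 30.365686416625977) (8, 0, 35, 29)
0.0675 [0.6294 0.1592 0.0675]
0.0745 [0.6299 0.1604 0.0745]
0.0795 [0.6302 0.1613 0.0795]
[258.9089 225.3844] (18.535120010375977, 22.174560546875) (9, 2, 21, 19)
0.0675 [0.6147 0.093  0.0675]
0.0745 [0.6155 0.0958 0.0745]
0.0795 [0.616  0.0978 0.0795]
[0.0144 0.0649 0.    ] 0.06646443546876075 boxyaw -0.2189600403476004
[array([253.8744, 159.5243]), array([253.6781, 163.936 ])] 39.321009413094636
```

Run:
```python
from h import *
np.set_printoptions(precision=4,suppress=True)
f=bot.grab_frame('wrist');g=cv2.cvtColor(f['pixels'],cv2.COLOR_RGB2GRAY)
s=bot.observe();print(s['position'],s['tool_rot'],s['clock'])
C=[]
for box in((228,136,286,200),(236,204,284,250)):
    x0,y0,x1,y1=box
    for t in(50,65):
        m=((g[y0:y1,x0:x1]<t)*255).astype(np.uint8)
        c=max(cv2.findContours(m,0,cv2.CHAIN_APPROX_NONE)[0],key=cv2.contourArea)
        e=cv2.minEnclosingCircle(c);b=cv2.boundingRect(c);p=np.array(e[0])+[x0,y0];print(t,p,e[1],b,atz(f,p,.0715))
    C.append(p)
w,n=[atz(f,p,.0715) for p in C];d=w-n;print(d,np.linalg.norm(d),'boxyaw',np.arctan2(-d[0],d[1]))
for l in('cap_wide_centre','cap_narrow_centre','socket_wide','junction'):
    for q in bot.spot_point(f,l)[:2]:print(l,q['conf'],q['position'],atz(f,q['position'],.0675))
```

```text
[0.6276 0.1476 0.2313] [-3.1415 -0.      1.2728] 4.65
50 [252. 152.] 4.123205661773682 (20, 15, 9, 4) [0.6312 0.1707 0.0715]
65 [254.848  168.0007] 18.723554611206055 (10, 14, 35, 37) [0.6292 0.1545 0.0715]
50 [263. 219.] 9.999999747378752e-05 (27, 15, 1, 1) [0.6213 0.1002 0.0715]
65 [259.   226.66] 12.699533462524414 (13, 10, 21, 26) [0.6148 0.0932 0.0715]
[0.0144 0.0613 0.    ] 0.06299732159528836 boxyaw -0.23001088031526773
cap_wide_centre 0.91 [147.7, 145.9] [0.5341 0.2062 0.0675]
cap_wide_centre 0.62 [253.9, 168.5] [0.6279 0.1535 0.0675]
cap_narrow_centre 0.67 [259.7, 226.3] [0.6152 0.0918 0.0675]
socket_wide 0.74 [256.8, 164.2] [0.6319 0.1569 0.0675]
junction 0.55 [257.1, 182.4] [0.6267 0.1387 0.0675]
```

Request:
{"op": "carry_out", "data": {"rows": [[[0.003,0,0.02,-2],[0.006,0,0.05,-4],[0.006,0,0.08,-4],[0.006,0,0.11,-4],[0.006,0,0.135,-4],[0.006,0,0.155,-4],[0.006,0,0.167,-4],[0.006,0,0.173,-4],[0.006,0,0.173,-4],[0.006,0,0.173,-4]]]}}

```text
clock: 5.68
position: [0.6299, 0.1535, 0.0592]
tool_rot: [3.141, -0.001, 1.342]
force: [-0.0, 0.2, 0.5]
grip_width: 0.0853
finger_force: 0.0
```

Run:
```python
from h import *
f=bot.grab_frame('wrist');save(f,'w2')
s=bot.observe();print(s['position'],s['tool_rot'],s['force'])
```

```text
[0.63007134 0.15349098 0.05952216] [ 3.14026292e+00 -7.82078765e-04  1.34238889e+00] [ 0.43266651  0.16960885 -0.17799051]
```

View pics/w2.png

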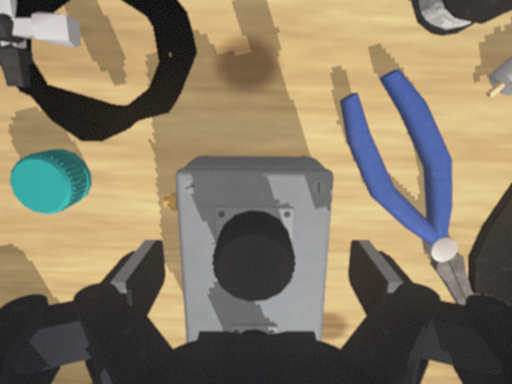

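The cap sits centred between the open fingers at (255,250). Closing on it.

Request:
{"op": "carry_out", "data": {"rows": [[[0,0,0,0],[0,0,0,0],[0,0,0,0],[0,0,0,0],[0,0,0,0],[0,0,0,0],[0,0,0,0],[0,0,0,0]]], "grip": 0.03, "grip_force": 50}}

```text
clock: 6.4
position: [0.6296, 0.1532, 0.0589]
tool_rot: [3.141, -0.0, 1.342]
force: [-2.0, -1.3, 7.4]
grip_width: 0.0369
finger_force: 49.8
```

Request:
{"op": "carry_out", "data": {"rows": [[[0,0,-0.002,0],[0,0,-0.005,0],[0,0,-0.009,0],[0,0,-0.014,0],[0,0,-0.02,0],[0,0,-0.03,0],[0,0,-0.045,0],[0,0,-0.06,0],[0,0,-0.075,0],[0,0,-0.08,0]]]}}

```text
clock: 7.23
position: [0.6304, 0.1536, 0.1413]
tool_rot: [3.139, -0.002, 1.342]
force: [0.5, 0.2, 0.2]
grip_width: 0.0367
finger_force: 51.5
```

Run:
```python
from h import *
f=bot.grab_frame('wrist');save(f,'w3')
s=bot.observe();print(s['position'],s['tool_rot'],s['force'],s['grip_width'],s['finger_force'])
```

```text
[0.63047971 0.15357648 0.14112198] [ 3.13854039e+00 -1.61123421e-03  1.34226562e+00] [ 1.51876688 -0.03389375  0.15895388] 0.036776512637428455 51.45994305916247
```

View pics/w3.png

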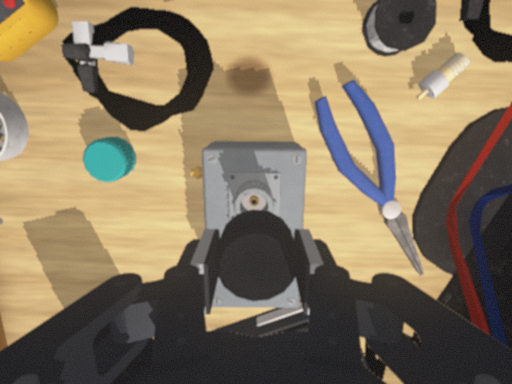

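The cap is held at (255,255), and the open wide socket shows at (255,202). I'll measure the mouth, then put the cap down.

Run:
```python
from h import *
f=bot.grab_frame('wrist');g=cv2.cvtColor(f['pixels'],cv2.COLOR_RGB2GRAY)
print(atz(f,(254.5,201.5),.0765),proj(f,(.63,.1535,.0765)),proj(f,(.629,.154,.0675)))
for l in('socket_wide_mouth','socket_wide'):
    for q in bot.spot_point(f,l)[:2]:print(l,q['conf'],q['position'],atz(f,q['position'],.0765 if 'm' in l else .052))
cv2.imwrite('pics/w3c.png',cv2.resize(f['pixels'][150:230,200:310,::-1],None,fx=6,fy=6,interpolation=cv2.INTER_CUBIC))
```

```text
[0.63102819 0.15639369 0.0765    ] [254.01830171 205.60554225] [252.59309836 201.36876136]
socket_wide_mouth 0.58 [256.2, 212.4] [0.63034823 0.14817991 0.0765    ]
socket_wide 0.62 [253.4, 197.4] [0.62909309 0.1522276  0.052     ]
```

View pics/w3c.png

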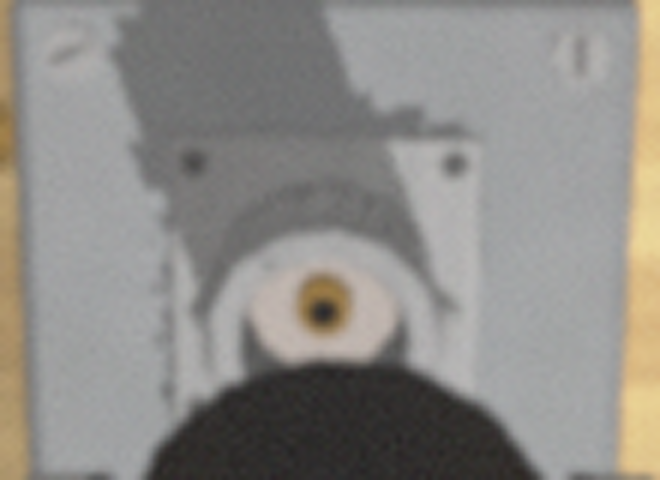

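Request:
{"op": "carry_out", "data": {"rows": [[[-0.01,-0.02,0,0],[-0.02,-0.05,0,0],[-0.03,-0.085,0,0],[-0.04,-0.12,0,0],[-0.05,-0.15,0.01,0],[-0.058,-0.175,0.03,0],[-0.065,-0.19,0.055,0],[-0.065,-0.195,0.08,0],[-0.065,-0.195,0.1,0],[-0.065,-0.195,0.115,0],[-0.065,-0.195,0.125,0],[-0.065,-0.195,0.125,0]]]}}

```text
clock: 8.43
position: [0.4236, 0.1339, 0.0115]
tool_rot: [-3.139, 0.002, 1.343]
force: [-0.7, 0.7, 0.2]
grip_width: 0.0367
finger_force: 51.5
```

Request:
{"op": "carry_out", "data": {"rows": [[[0,0,0.003,0],[0,0,0.005,0],[0,0,0.007,0],[0,0,0.007,0],[0,0,0.007,0]]]}}

```text
clock: 8.85
position: [0.425, 0.1341, 0.0066]
tool_rot: [3.141, -0.0, 1.342]
force: [1.0, 0.2, -0.7]
grip_width: 0.0368
finger_force: 51.5
```

Request:
{"op": "carry_out", "data": {"rows": [[[0,0,0,0],[0,0,0,0],[0,0,0,0],[0,0,0,0],[0,0,0,0],[0,0,0,0],[0,0,-0.01,0],[0,0,-0.03,0],[0,0,-0.06,0],[0,0,-0.095,0],[0,0,-0.13,0],[0,0,-0.16,0]]], "grip": 0.0854}}

```text
clock: 9.85
position: [0.4242, 0.1342, 0.1691]
tool_rot: [3.141, -0.0, 1.343]
force: [1.3, -0.2, 0.3]
grip_width: 0.0855
finger_force: 0.0
```

Run:
```python
from h import *
np.set_printoptions(precision=4,suppress=True)
F={n:bot.grab_frame(n) for n in('wrist','scene','side')}
f=F['wrist'];save(f,'w4')
s=bot.observe();print(s['position'],s['tool_rot'],s['clock'],s['qpos'])
for q in bot.spot_point(f,'cap_wide_centre')[:3]:print(q['conf'],q['position'],atz(f,q['position'],.012))
for l,z in(('torch_centre',.0505),('torch_lens',0)):
  for n in('scene','side'):
    for q in bot.spot_point(F[n],l)[:3]:print(n,l,q['conf'],q['position'],atz(F[n],q['position'],z))
```

```text
[0.4257 0.1341 0.1688] [ 3.1377 -0.0016  1.3419] 10.0 [ 0.0377  0.3797 -0.5896  2.0953  0.3106  0.7464 -0.9778]
0.87 [330.0, 82.9] [0.5108 0.2037 0.012 ]
0.76 [258.3, 177.0] [0.4269 0.1321 0.012 ]
scene torch_centre 0.83 [362.4, 165.6] [ 0.3064 -0.2093  0.0505]
scene torch_centre 0.8 [349.8, 131.4] [ 0.3885 -0.3268  0.0505]
side torch_centre 0.79 [158.3, 251.7] [ 0.3082 -0.2158  0.0505]
side torch_centre 0.67 [189.1, 279.4] [ 0.3936 -0.3154  0.0505]
scene torch_lens 0.71 [347.2, 145.6] [ 0.3831 -0.3164  0.    ]
scene torch_lens 0.61 [355.3, 174.2] [ 0.3187 -0.2144  0.    ]
side torch_lens 0.89 [186.8, 298.0] [ 0.3843 -0.3144  0.    ]
side torch_lens 0.88 [160.3, 266.6] [ 0.3045 -0.2052  0.    ]
```

View pics/w4.png

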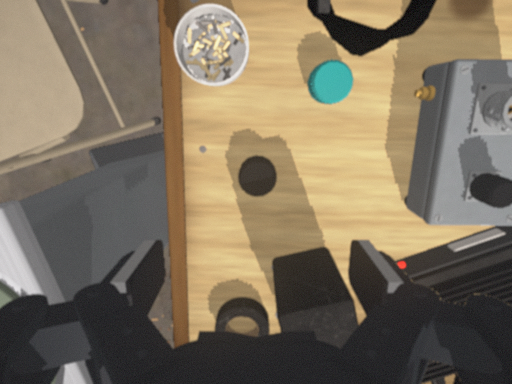

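The cap lies upright on the bench at (258,176), about (0.427,0.132), and the junction box shows the bare wide socket. Now I go to the torch.

Request:
{"op": "carry_out", "data": {"rows": [[[0,0,-0.02,3],[-0.015,0.008,-0.05,9],[-0.035,0.018,-0.08,15],[-0.06,0.028,-0.1,21],[-0.09,0.038,-0.11,28],[-0.12,0.05,-0.11,35],[-0.155,0.06,-0.11,42],[-0.19,0.068,-0.11,49],[-0.225,0.075,-0.11,56],[-0.26,0.08,-0.11,63],[-0.295,0.08,-0.11,70],[-0.33,0.08,-0.11,77]]]}}

```text
clock: 11.25
position: [0.4272, -0.2069, 0.2755]
tool_rot: [-3.141, 0.002, -0.007]
force: [0.3, -0.5, 0.5]
grip_width: 0.0852
finger_force: 0.0
```

Run:
```python
from h import *
np.set_printoptions(precision=4,suppress=True)
f=bot.grab_frame('wrist')
s=bot.observe();print(s['position'],s['tool_rot'],s['clock'],s['qpos'])
for l,z in(('torch_centre',.0505),('torch_lens',0)):
    for q in bot.spot_point(f,l)[:3]:print(l,q['conf'],q['position'],atz(f,q['position'],z))
```

```text
[ 0.4251 -0.2132  0.2754] [ 3.1399  0.0025 -0.0233] 11.3 [ 0.4979  0.2378 -0.1908  1.9168  0.0561  0.9938 -1.3124]
torch_centre 0.65 [347.7, 191.0] [ 0.3908 -0.3185  0.0505]
torch_lens 0.67 [261.8, 229.6] [ 0.3184 -0.213   0.    ]
torch_lens 0.64 [338.7, 180.4] [ 0.3916 -0.3202  0.    ]
```

Request:
{"op": "carry_out", "data": {"rows": [[[-0.006,0.02,0,0],[-0.014,0.045,0,0],[-0.022,0.07,0,0],[-0.03,0.095,0.02,0],[-0.036,0.11,0.04,0],[-0.038,0.113,0.06,0],[-0.038,0.113,0.07,0],[-0.038,0.113,0.07,0],[-0.038,0.113,0.07,0]]]}}

```text
clock: 12.15
position: [0.3905, -0.3173, 0.2063]
tool_rot: [-3.141, 0.001, 0.001]
force: [-0.5, -0.1, -0.1]
grip_width: 0.0856
finger_force: 0.0
```

Run:
```python
from h import *
np.set_printoptions(precision=4,suppress=True)
F={n:bot.grab_frame(n) for n in('wrist','side')};f=F['wrist'];save(f,'w5')
s=bot.observe();print(s['position'],s['tool_rot'],s['clock'],s['qpos'])
for n in F:
  for l,z in(('torch_centre',.0505),('torch_lens',0)):
    for q in bot.spot_point(F[n],l)[:3]:print(n,l,q['conf'],q['position'],atz(F[n],q['position'],z))
print('axis px',[proj(f,(.39,-.3185,z)) for z in(0,.05,.101)])
```

```text
[ 0.3908 -0.3179  0.2073] [ 3.1411 -0.0011  0.0002] 12.25 [ 0.6675  0.3624 -0.1302  1.9365  0.0613  0.8453 -1.0655]
wrist torch_centre 0.98 [258.4, 175.1] [ 0.3913 -0.3183  0.0505]
wrist torch_centre 0.8 [154.9, 244.9] [ 0.3155 -0.2091  0.0505]
wrist torch_lens 0.66 [172.7, 226.2] [ 0.3158 -0.2148  0.    ]
wrist torch_lens 0.58 [256.0, 166.3] [ 0.3899 -0.3158  0.    ]
side torch_centre 0.73 [188.2, 277.1] [ 0.3907 -0.308   0.0505]
side torch_centre 0.56 [161.7, 252.7] [ 0.3169 -0.2199  0.0505]
side torch_lens 0.77 [187.4, 297.8] [ 0.3854 -0.3138  0.    ]
side torch_lens 0.57 [165.1, 267.6] [ 0.3168 -0.2093  0.    ]
axis px [array([258.3549, 166.1786]), array([258.6058, 176.2154]), array([258.9576, 190.2926])]
```

View pics/w5.png

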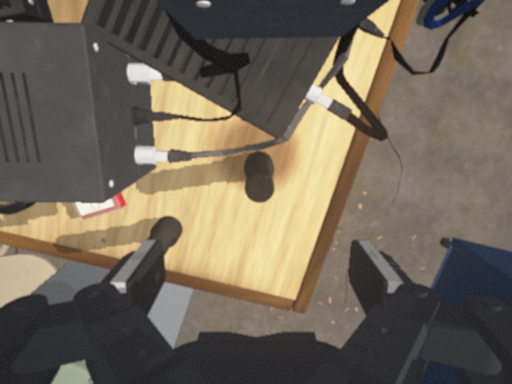

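The view shows the target torch with its tail at (260,186), matching my estimate of (0.390,-0.3185). The near torch is at (165,235) and the tall box is on the left. Descending.

Request:
{"op": "carry_out", "data": {"rows": [[[0,0,0.015,0],[0,0,0.04,0],[0,0,0.065,0],[0,0,0.09,0],[0,0,0.115,0],[0,0,0.135,0],[0,0,0.147,0],[0,0,0.152,0],[0,0,0.152,0],[0,0,0.152,0]]]}}

```text
clock: 13.28
position: [0.3902, -0.3186, 0.0549]
tool_rot: [3.141, -0.0, -0.001]
force: [1.0, 0.8, -0.7]
grip_width: 0.0852
finger_force: 0.0
```

Request:
{"op": "carry_out", "data": {"rows": [[[0,0,0,0],[0,0,0,0],[0,0,0,0],[0,0,0,0],[0,0,0,0],[0,0,0,0],[0,0,0,0],[0,0,0,0],[0,0,0,0]]], "grip": 0.018, "grip_force": 60}}

```text
clock: 14.03
position: [0.39, -0.3186, 0.0547]
tool_rot: [3.141, -0.0, -0.002]
force: [-1.6, 0.6, 6.2]
grip_width: 0.0246
finger_force: 58.3
```

Request:
{"op": "carry_out", "data": {"rows": [[[0,0,-0.005,0],[0,0,-0.015,0],[0,0,-0.035,0],[0,0,-0.06,0],[0,0,-0.085,0],[0,0,-0.11,0],[0,0,-0.135,0],[0,0,-0.16,0],[0,0,-0.185,0],[0,0,-0.21,0],[0,0,-0.225,0],[0,0,-0.23,0]]]}}

```text
clock: 15.03
position: [0.3903, -0.3187, 0.2874]
tool_rot: [3.139, -0.003, -0.001]
force: [-0.1, 0.3, -0.3]
grip_width: 0.0242
finger_force: 58.9
```

Run:
```python
from h import *
np.set_printoptions(precision=4,suppress=True)
F={n:bot.grab_frame(n) for n in('wrist','side')};f=F['side'];save(f,'s6')
s=bot.observe();print(s['position'],s['tool_rot'],s['clock'],s['qpos'],s['grip_width'],s['finger_force'],s['force'])
x,y,z=s['position']
for l in('torch_centre','torch_lens'):
    for q in bot.spot_point(f,l)[:3]:print(l,q['conf'],q['position'])
print('pred',[proj(f,(x,y,z-.055+k)) for k in(0,.0505)])
cv2.imwrite('pics/s6.png',cv2.resize(np.hstack([f['pixels'][80:340,100:300,::-1],F['wrist']['pixels'][124:384,150:350,::-1]]),None,fx=2,fy=2))
```

```text
[ 0.3899 -0.3184  0.2852] [ 3.1407 -0.0013 -0.0015] 15.1333 [ 0.6759  0.2701 -0.1343  1.8439  0.0418  1.0288 -1.0474] 0.024375671377355922 58.921483755111694 [ 0.146   0.3049 -1.9742]
torch_centre 0.8 [160.8, 249.0]
torch_centre 0.79 [178.7, 174.2]
torch_lens 0.81 [162.5, 266.7]
torch_lens 0.78 [179.9, 197.5]
pred [array([178.5294, 203.1638]), array([175.7652, 178.1709])]
```

View pics/s6.png

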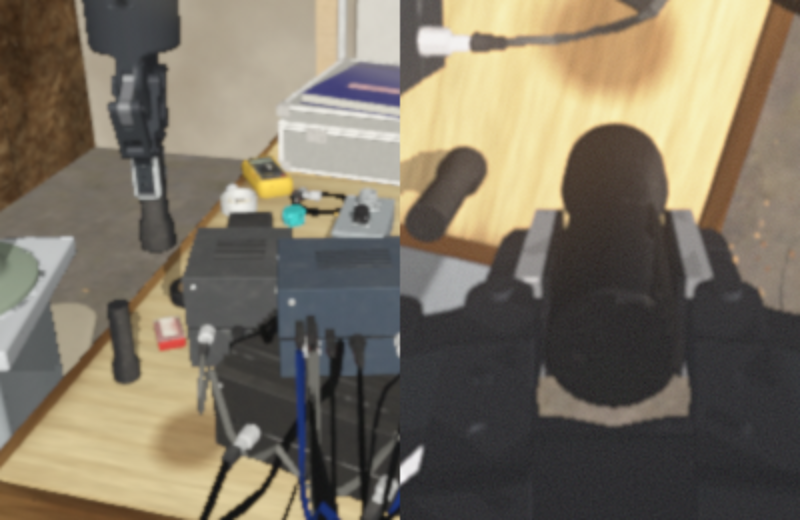

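The torch hangs upright in the fingers with its lens at crop (157,245), and nothing is near it. I carry it over the equipment with the lens at about 0.23 m.

Request:
{"op": "carry_out", "data": {"rows": [[[0.002,-0.01,0,-1],[0.006,-0.03,0,-4],[0.011,-0.06,0,-8],[0.016,-0.095,0,-12],[0.022,-0.13,0,-16],[0.028,-0.17,0,-21],[0.034,-0.21,0,-26],[0.04,-0.25,0,-31],[0.045,-0.29,0,-36],[0.05,-0.325,0,-41],[0.055,-0.355,0,-45],[0.06,-0.37,0,-45]]]}}

```text
clock: 16.23
position: [0.4492, 0.0566, 0.284]
tool_rot: [-3.14, -0.0, 0.796]
force: [0.6, -0.0, -1.4]
grip_width: 0.0243
finger_force: 59.0
```

Request:
{"op": "carry_out", "data": {"rows": [[[0.01,0.003,0,0],[0.03,0.009,0,0],[0.06,0.017,0,0],[0.09,0.025,0,0],[0.12,0.034,0,0],[0.15,0.042,0,0],[0.175,0.049,0,0],[0.192,0.054,0.01,0],[0.199,0.056,0.035,0],[0.199,0.056,0.065,0],[0.199,0.056,0.08,0],[0.199,0.056,0.085,0]]]}}

```text
clock: 17.23
position: [0.6291, 0.1524, 0.1956]
tool_rot: [-3.139, 0.004, 0.786]
force: [-0.3, -0.5, -0.9]
grip_width: 0.0243
finger_force: 59.0
```

Run:
```python
from h import *
np.set_printoptions(precision=4,suppress=True)
F={n:bot.grab_frame(n) for n in('wrist','side','scene')}
s=bot.observe();print(s['position'],s['tool_rot'],s['clock'],s['grip_width'],s['finger_force'])
x,y,z=s['position']
for n in F:
  for l in('torch_centre','torch_lens','socket_wide_mouth'):
    for q in bot.spot_point(F[n],l)[:2]:print(n,l,q['conf'],q['position'])
  print('pred lens,centre,mouth',[proj(F[n],p) for p in((x,y,z-.055),(x,y,z-.0045),(.63,.1525,.0765))])
w=[F[n]['pixels'][r:r+200,c:c+200,::-1] for n,r,c in(('wrist',100,160),('side',80,190),('scene',100,100))]
cv2.imwrite('pics/e7.png',cv2.resize(np.hstack(w),(798,266)) if 0 else cv2.resize(np.hstack(w),None,fx=1.33,fy=1.33,interpolation=cv2.INTER_CUBIC))
```

```text
[0.6308 0.1527 0.1997] [-3.1414 -0.      0.7847] 17.3833 0.024029408233855614 59.01489078998566
wrist torch_centre 0.68 [254.9, 240.2]
wrist torch_lens 0.56 [255.5, 206.8]
wrist socket_wide_mouth 0.85 [257.7, 186.5]
pred lens,centre,mouth [array([257.6097, 209.9651]), array([257.7031, 243.5956]), array([257.0335, 184.3413])]
side torch_centre 0.63 [287.3, 141.9]
side torch_centre 0.55 [160.2, 252.0]
side torch_lens 0.75 [163.9, 265.3]
side torch_lens 0.7 [285.5, 153.7]
side socket_wide_mouth 0.48 [284.7, 171.9]
pred lens,centre,mouth [array([285.1897, 155.2008]), array([285.6508, 139.5267]), array([284.354 , 175.4532])]
scene torch_centre 0.5 [188.4, 181.6]
scene torch_centre 0.28 [269.7, 243.7]
scene torch_lens 0.72 [192.8, 187.8]
scene torch_lens 0.7 [356.9, 175.5]
scene socket_wide_mouth 0.51 [194.8, 211.5]
scene socket_wide_mouth 0.31 [191.6, 192.5]
pred lens,centre,mouth [array([191.7432, 189.8225]), array([188.2051, 176.427 ]), array([196.3063, 206.1092])]
```

View pics/e7.png

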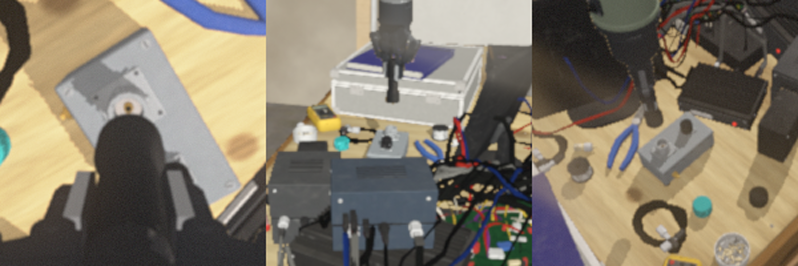

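The torch hangs above the open socket. The lens and mouth sit within about 2 px of the predictions in all three views. Final descent.

Request:
{"op": "carry_out", "data": {"rows": [[[0,0,0.006,0],[0,0,0.014,0],[0,0,0.022,0],[0,0,0.03,0],[0,0,0.037,0],[0,0,0.043,0],[0,0,0.046,0],[0,0,0.046,0],[0,0,0.046,0],[0,0,0.046,0],[0,0,0.046,0],[0,0,0.046,0]]]}}

```text
clock: 18.83
position: [0.631, 0.1524, 0.1536]
tool_rot: [3.141, -0.0, 0.784]
force: [-0.1, -0.5, -2.0]
grip_width: 0.0242
finger_force: 59.0
```

Run:
```python
from h import *
np.set_printoptions(precision=4,suppress=True)
F={n:bot.grab_frame(n) for n in('wrist','side','scene')}
s=bot.observe();print(s['position'],s['tool_rot'],s['clock'],s['finger_force'],s['force'])
x,y,z=s['position'];L=[]
for n in F:
  for l in('torch_lens','socket_wide_mouth'):
    for q in bot.spot_point(F[n],l)[:2]:
      print(n,l,q['conf'],q['position'])
  print('pred lens,mouth',[proj(F[n],p) for p in((x,y,z-.055),(.63,.1525,.0765))])
```

```text
[0.6309 0.1524 0.1535] [ 3.1415 -0.0002  0.784 ] 18.9833 59.01258051395416 [-0.7187  0.0118 -0.7017]
wrist torch_lens 0.91 [253.4, 208.7]
wrist socket_wide_mouth 0.73 [254.8, 202.8]
pred lens,mouth [array([255.7838, 210.3459]), array([254.9174, 201.1654])]
side torch_lens 0.76 [161.4, 266.1]
side torch_lens 0.72 [279.2, 166.1]
side socket_wide_mouth 0.64 [281.9, 185.2]
side socket_wide_mouth 0.63 [317.7, 199.3]
pred lens,mouth [array([284.8146, 169.0607]), array([284.354 , 175.4532])]
scene torch_lens 0.74 [251.4, 289.3]
scene torch_lens 0.59 [193.0, 201.8]
scene socket_wide_mouth 0.61 [199.1, 210.8]
pred lens,mouth [array([194.7411, 200.9385]), array([196.3063, 206.1092])]
```

```bash
python3 -c "
from workcell import bot
print(bot.job_done())"
```

```text
the job is handed in; nothing more can be done
None
```

I handed the job in with the wide cap standing on the bench at about (0.43, 0.13) and the torch held upright over the open socket, its lens about 2 cm above the mouth and within a few millimetres of centre by my estimate; no verdict was returned.

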